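# Lid the canisters and close up the row

### The arm

A 6-joint arm with a two-finger parallel gripper is mounted at the origin on the work surface. World frame = base frame: x ahead of the robot, y to its left, z up, the work surface at z = 0. Lengths are in m, angles in rad, forces in N, time in s.
With the tool pointing down it reaches from about 0.325 to 0.775 m from the base axis. Payload 5.5 kg.
Tool frame: the origin (TCP) lies on the centre line of the jaws, within the pads' length; the fingertips stand bot.tip_extent ahead of it and the grasp point (between the pads) lies 11 mm behind it (bot.tip_extent is the distance from the TCP to the fingertips, in m); x points along the fingers, y is the direction in which the jaws open and shut, and the axes are right-handed (so a half turn about x gives the same grasp; the last joint's range is limited). The gripper opens to 85 mm and grips with 20 to 120 N. Pads are 22 mm wide; open, the fingers measure 114 mm over their backs; the gripper's body (76 mm by 85 mm) begins 54 mm behind the grasp point. The pads swing forward as they close: fully open they stand 13 mm farther back than shut.
Start: joints at [1.082, 0.091, 1.231, -0, 1.82, -0.057], TCP at [0.251, 0.545, 0.239] pointing down, gripper open.
Joint ranges: [-2.87, 2.87], [-0.86, 2.18], [0.17, 2.46], [-1.51, 4.65], [0.06, 2.69], [-2.65, 2.65]. Speed limits (rad/s): [2.57, 2.57, 3.01, 3.14, 3.14, 3.14].

### API

Orientations are given as a unit quaternion [w, x, y, z].
In Python, from bench import bot, kin, camera, telemetry gives the robot as it stands. Calls block until the motion is done:
- bot.movep(position, orientation): joint-space move of the TCP to a pose.
- bot.move_l(position, max_speed=0.15, attitude=None, f_stop=None): straight line of the TCP; attitude=None keeps the orientation; max_speed is the mean speed in m/s. With f_stop (N) it stops when the force on the tool has changed by that much, and returns True; else False.
- bot.move_joints(angles): joint-space move.
- bot.set_gripper(opening, force=None): finger opening in m; force is the grip in N (None keeps the last); returns when the fingers have stopped.
- bot.dwell(seconds).
- kin.ik(position, orientation): joint angles nearest the present ones, or None.
- camera(name): name is "scene" or "top" or "wrist"; returns a dict with "color" (384x512x3 uint8, blue, green, red), "depth" (384x512 float32, m along the optical axis (not along the pixel's ray), 0 where there is no reading), "camera_matrix" (3x3 intrinsics, pixels), "dist_coeffs" ([k1, k2, p1, p2, k3] as OpenCV has them; the pictures are not rectified), "T" (4x4, takes a point from camera to world coordinates). Camera axes: x right, y up, looking along -z (the intrinsics and any distortion apply to the point x, -y, -z); pixel columns grow to the right and rows downward; lengths in m; the calibration is good to about 2 mm. A picture is of the moment at which its call begins.
A pose or a line that the arm cannot do raises bot.IKError and nothing moves.
- bot.finish_job(): hands the job in, once; it reports no verdict.
Readings, each from a call of its own:
- telemetry.current_time(): time.
- telemetry.current_joint_positions(): joint angles.
- telemetry.current_qd(): joint speeds.
- telemetry.current_effort(): joint torques, N m.
- telemetry.current_tool_pos(): TCP position.
- telemetry.current_eef_rot(): TCP orientation.
- telemetry.current_ft_force(): force on the tool from outside, world axes, zero at the start.
- telemetry.current_torque(): the same for the moment, N m.
- telemetry.current_finger_gap(): finger opening in m.
Only numpy, scipy, OpenCV 4.12 (cv2) and the standard library are available. Lean on these libraries where they do the work, as an engineer would, in place of code of your own. Each camera call takes 0.05 s, during which the arm holds its last target. There are 200 camera calls.

### The job

The washing-up is dry: close the red and the blue canister, each with the lid of its own colour, fully down and level. Bring the red canister up against either end of the blue one so that the two stand flush side by side, no gap between them and their fronts in line; the blue canister stays where it stands, and the yellow lid, the tumbler and the mug are to be left alone.

Things in the scene. Friction and masses are not known exactly. Their poses are not given: they have to be found in the camera images.
- red_canister: Loose red open-topped stoneware canister, 62 x 62 mm and 75 mm tall, walls and floor 5 mm thick, cavity 52 x 52 mm, about 0.26 kg. Stands on the counter. Origin: centre of its underside; z up; x and y square to its sides, -x is the front (it faces roughly the robot). The inner rim is at z 75.
- blue_canister: Loose blue open-topped stoneware canister, 62 mm in its x by 100 mm in its y and 75 mm tall, walls and floor 5 mm, cavity 52 x 90 mm, about 0.42 kg. Stands on the counter. Origin: centre of its underside; z up; -x is the front (a long side, it faces roughly the robot); its ends are the 62 mm wide faces at y = +50 and -50 mm.
- red_lid: Red lid of the red canister, about 0.08 kg. Upward from the origin (centre of underside): stepped plug 8 mm deep (lower 4 mm 44 x 44 mm, upper 4 mm 48 x 48 mm), plate 58 x 58 mm x 6 mm thick, pale bar knob 18 mm in x, 30 mm in y, 22 mm tall. z up. Fully down, its origin is 67 mm above the canister's, with 2 mm play each side.
- blue_lid: Blue lid of the blue canister, about 0.12 kg. Upward from the origin (centre of underside): stepped plug 8 mm deep (lower 4 mm 44 x 82 mm, upper 4 mm 48 x 86 mm), plate 58 x 96 mm x 6 mm thick, pale bar knob 18 mm in x, 44 mm in y, 22 mm tall. z up. Fully down, its origin is 67 mm above the canister's, with 2 mm play each side.
- yellow_lid: Yellow lid, the same shape as the red lid; its canister is not here. Stays on the mat. Origin: centre of the plug's underside.
- tumbler: Steel drinking tumbler, 72 mm across and 95 mm tall, open, standing to one side. Origin: centre of its underside. A bystander.
- mug: White mug, 80 mm across and 90 mm tall, with a handle at +y, standing to one side. Origin: centre of its underside. A bystander.
- mat: Grey drying mat fixed on the counter, 150 mm (x) by 620 mm (y), 4 mm thick; the three lids lie on it. Origin: centre of its underside.
There are look-alikes about, which are no part of the job. What is shaped like the blue_lid but pink is not meant.

How it is judged:
By the outcome, as a careful person would: the job done as asked, in the order asked, and still so for the second after the job is handed in, with the robot touching nothing.
It also fails if it takes over 69 s, if anything falls off the work surface, if the arm or the gripper's body presses on something with over 40 N, if the wrist force passes 120 N, or if a joint passes its speed limit or range.

## Working session

There is one attempt and no reset: what is moved stays moved. The work goes in short steps, each a Python script; the robot and the scene stay as the last script left them, time stands still between calls to the robot, and variables do not carry over. Pictures are saved under pics/ and viewed, about 8 in all and at most 12, crops included, and the job is handed in when it is done.

```bash
ls; mkdir -p pics; python3 - <<'E'
from bench import bot,kin,camera,telemetry
import cv2,numpy as np
for n in ("scene","top"):
    c=camera(n); np.savez(f"{n}0.npz",**c); cv2.imwrite(f"pics/{n}0.png",cv2.resize(c["color"],(768,576),interpolation=cv2.INTER_CUBIC))
    print(n,c["camera_matrix"].round(1).tolist(),c["dist_coeffs"],c["T"].round(3).tolist())
print(bot.tip_extent,telemetry.current_eef_rot(),telemetry.current_time())
E
```

```text
pics
scene [[364.4, 0.0, 255.2], [0.0, 364.4, 197.3], [0.0, 0.0, 1.0]] [0.03908764 0.         0.         0.         0.        ] [[0.838, -0.431, 0.335, 0.825], [0.546, 0.653, -0.524, -0.528], [0.007, 0.622, 0.783, 0.831], [0.0, 0.0, 0.0, 1.0]]
top [[498.1, 0.0, 254.0], [0.0, 498.1, 188.2], [0.0, 0.0, 1.0]] [0.02399078 0.         0.         0.         0.        ] [[0.075, 0.976, -0.206, 0.199], [-0.997, 0.072, -0.019, -0.008], [-0.003, 0.207, 0.978, 1.377], [0.0, 0.0, 0.0, 1.0]]
0.008 [ 0.69051537  0.15082532  0.69087245 -0.15210359] 0.1
```

View pics/scene0.png

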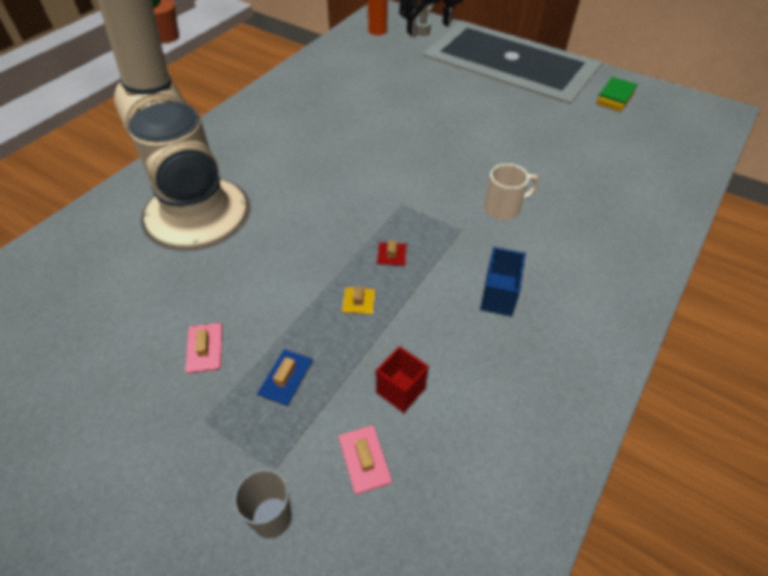

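View pics/top0.png

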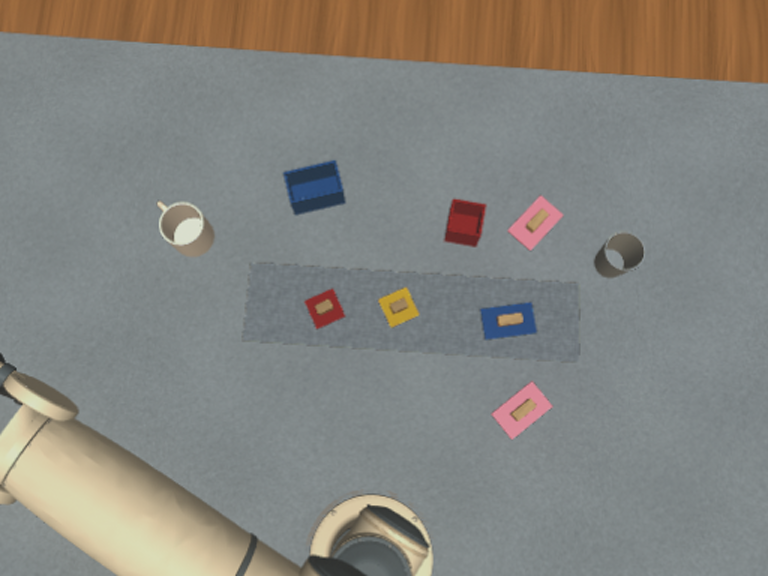

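The scene and top views agree. In the top view, 768 px wide:

| Object | Position |
|---|---|
| Red lid | (324,308) |
| Yellow lid | (398,306) |
| Blue lid | (508,320) |
| Pink look-alikes | (535,222), (522,410) |
| Red canister | (466,222) |
| Blue canister | (314,187) |
| Mug | (185,228) |
| Tumbler | (620,255) |

The only saturated blue plate is the one on the mat at (508,320), so that is the blue lid. The pink ones are decoys. Next I'll measure poses.

```bash
cat > h.py <<'E'
import cv2,numpy as np
def cloud(c):
    h,w=c["depth"].shape; K,D,T=c["camera_matrix"],c["dist_coeffs"],c["T"]
    uv=np.stack(np.meshgrid(np.arange(w),np.arange(h)),-1).reshape(-1,1,2).astype(float)
    n=cv2.undistortPoints(uv,K,D).reshape(h,w,2); d=c["depth"]
    P=np.stack([n[...,0]*d,-n[...,1]*d,-d],-1)
    return P@T[:3,:3].T+T[:3,3], n
def on_plane(c,n,z):      # intersect pixel rays with world plane z
    T=c["T"]; r=np.stack([n[...,0],-n[...,1],-np.ones(n.shape[:-1])],-1)@T[:3,:3].T
    return T[:3,3]+r*((z-T[2,3])/r[...,2])[...,None]
def masks(c):
    H=cv2.cvtColor(c["color"],cv2.COLOR_BGR2HSV); h,s,v=[H[...,i].astype(int) for i in range(3)]
    return {"red":((h<6)|(h>174))&(s>190),"blue":(h>100)&(h<125)&(s>140)}
def blobs(m,amin=60):
    n,l,st,ce=cv2.connectedComponentsWithStats(m.astype(np.uint8)); 
    return [(l==i,st[i,4],ce[i]) for i in range(1,n) if st[i,4]>amin]
def rect(xy):
    (cx,cy),(a,b),t=cv2.minAreaRect((np.asarray(xy)*1000).astype(np.float32)); return cx,cy,a,b,t
E
python3 - <<'E'
from h import *
c=dict(np.load("top0.npz")); P,n=cloud(c)
for col,m in masks(c).items():
    for b,a,ce in blobs(m):
        z=P[b][:,2]; hi=np.percentile(z,97); print(col,a,ce.round(),"z",np.percentile(z,[3,25,50,75,97]).round(4))
        k=18 if hi<.05 else 75
        if k==18:
            print("  lid",np.round(rect(on_plane(c,n[b],.018)[:,:2]),1))
        else:
            q=b&(abs(P[...,2]-.075)<.006); print("  rim",q.sum(),np.round(rect(on_plane(c,n[q],.075)[:,:2]),1))
mat=P[235:240,250:255]; print(P[300,100],P[227,230])
E
```

```text
blue 434 [210. 124.] z [-0.0002  0.0038  0.0072  0.0718  0.0781]
  rim 120 [652.2 155.8  60.2  95.1  18.3]
blue 493 [338. 214.] z [0.0136 0.0164 0.0182 0.0201 0.024 ]
  lid [ 431.4 -219.5   54.2   92.    11.9]
[0.15124929 0.40823225 0.00062515] [0.37338519 0.07625558 0.00224331]
```

```bash
cat >> h.py <<'E'
from scipy.spatial.transform import Rotation as Ro
def down(yaw):  # jaws open along horizontal direction at angle yaw (deg)
    a=np.radians(yaw); x=np.array([0,0,-1.]); y=np.array([np.cos(a),np.sin(a),0])
    return np.roll(Ro.from_matrix(np.c_[x,y,np.cross(x,y)]).as_quat(),1)
E
sed -i 's/(s>190)/(s>150)\&(v>50)/' h.py
python3 - <<'E'
from h import *
from bench import bot,kin,camera,telemetry
print(np.degrees(np.arctan2(*Ro.from_quat(np.roll(telemetry.current_eef_rot(),-1)).as_matrix()[[1,0],1])))
for i,(x,y,z) in enumerate([(.50,.13,.30),(.50,-.13,.30)]):
    for yaw in(0,180):
        j=kin.ik([x,y,z],down(yaw)); print(i,yaw,None if j is None else j.round(2))
c=dict(np.load("top0.npz")); P,n=cloud(c)
for b,a,ce in blobs(masks(c)["red"],40):
    z=P[b][:,2]; print(a,ce.round(),np.percentile(z,[3,50,97]).round(3),P[b].mean(0).round(3))
E
```

```text
65.2624379184368
0 0 [ 0.19 -0.11  1.32 -0.    1.93  0.19]
0 180 None
1 0 [-0.32 -0.11  1.32 -0.    1.93 -0.32]
1 180 None
501 [309. 147.] [0.001 0.039 0.079] [ 0.606 -0.127  0.051]
284 [216. 206.] [0.013 0.018 0.024] [0.427 0.119 0.018]
```

```bash
python3 - <<'E'
from h import *
from bench import bot,kin,camera,telemetry
for i,(x,y,z) in enumerate([(.50,.12,.36),(.48,-.17,.36)]):
    bot.movep([x,y,z],down(0)); bot.dwell(.2)
    c=camera("wrist"); np.savez(f"w{i}.npz",**c); cv2.imwrite(f"pics/w{i}.png",c["color"])
    print(c["T"].round(3).tolist(),telemetry.current_tool_pos(),telemetry.current_time())
cv2.imwrite("pics/w01.png",cv2.resize(np.hstack([cv2.imread(f"pics/w{i}.png") for i in (0,1)]),None,fx=.78,fy=.78,interpolation=cv2.INTER_AREA))
E
```

```text
[[1.0, -0.001, 0.0, 0.499], [0.001, 0.948, 0.318, 0.202], [-0.001, -0.318, 0.948, 0.494], [0.0, 0.0, 0.0, 1.0]] [0.4999049  0.12059025 0.3597699 ] 2.1917
[[1.0, -0.002, -0.001, 0.48], [0.002, 0.948, 0.318, -0.087], [0.0, -0.318, 0.948, 0.494], [0.0, 0.0, 0.0, 1.0]] [ 0.48034859 -0.16899325  0.36007414] 3.5583
```

View pics/w01.png

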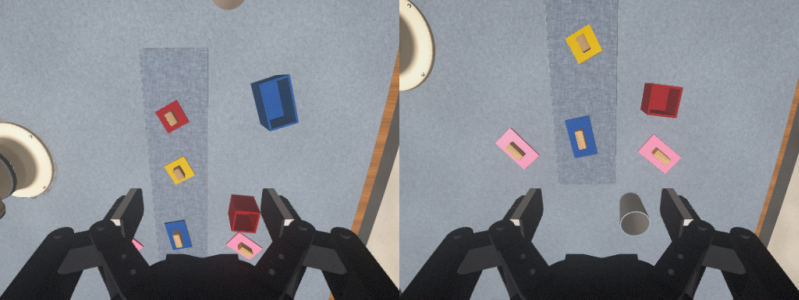

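The left panel shows the red lid at (171,116), the yellow lid at (179,170) and the blue canister at (275,102). The right panel shows the blue lid at (580,137), with the pink decoys either side at (517,148) and (659,154), and the red canister at (661,100). I'll fit box silhouettes to these for accurate poses.

```bash
cat >> h.py <<'E'
from scipy.optimize import minimize
def proj(c,X):
    T=np.linalg.inv(c["T"]); p=(X@T[:3,:3].T+T[:3,3])*[1,-1,-1]
    return cv2.projectPoints(p,np.zeros(3),np.zeros(3),c["camera_matrix"],c["dist_coeffs"])[0].reshape(-1,2)
def fit(c,col,near,dims,z0,z1,g,S=6):
    """(x mm,y mm,yaw deg) of box with silhouette matching the colour blob nearest pixel `near`"""
    H=cv2.cvtColor(c["color"],cv2.COLOR_BGR2HSV); h,s,v=[H[...,i].astype(int) for i in range(3)]
    m=(((h<8)|(h>172)) if col=="red" else (h>100)&(h<122))&(s>130)&(v>30)
    b=min(blobs(m,150),key=lambda b:np.hypot(*(b[2]-near)))
    hull=cv2.convexHull(np.argwhere(b[0])[:,::-1].astype(np.int32))[:,0].astype(float)
    o=np.maximum(hull.min(0)-12,0); wh=((hull.max(0)-o+12)*S).astype(int)
    full=np.zeros(m.shape,np.uint8); cv2.fillConvexPoly(full,hull.astype(np.int32),1)
    f=cv2.warpAffine(full.astype(np.float32),np.array([[1/S,0,o[0]],[0,1/S,o[1]]]),tuple(map(int,wh)),flags=cv2.INTER_LINEAR|cv2.WARP_INVERSE_MAP)>.5
    B=np.array([[i*dims[0]/2,j*dims[1]/2,z] for i in(-1,1) for j in(-1,1) for z in(z0,z1)])/1e3
    def cost(p):
        R=Ro.from_euler("z",p[2],degrees=True).as_matrix(); X=B@R.T+[p[0]/1e3,p[1]/1e3,0]
        k=cv2.convexHull(((proj(c,X)-o)*S).astype(np.float32)); r=np.zeros(f.shape,np.uint8)
        cv2.fillConvexPoly(r,np.round(k*16).astype(np.int32),1,shift=4); return (f^(r>0)).sum()/f.sum()
    best=None
    for a in ([g[2]] if len(g)>2 else range(-40,50,20)):
        r=minimize(cost,[g[0],g[1],a],method="Nelder-Mead",options=dict(initial_simplex=np.array([[g[0],g[1],a],[g[0]+8,g[1],a],[g[0],g[1]+8,a],[g[0],g[1],a+8]]),xatol=.02,fatol=1e-5))
        if best is None or r.fun<best.fun: best=r
    return best.x.round(2),round(best.fun,4)
E
python3 - <<'E'
from h import *
w0,w1,t=[dict(np.load(f"{k}.npz")) for k in("w0","w1","top0")]
L=(58,58),12,18; LB=(58,96),12,18
for nm,args in dict(red_lid=("red",(*L,(427,119))),blue_lid=("blue",(*LB,(431,-220))),red_can=("red",((62,62),0,75,(612,-127))),blue_can=("blue",((62,100),0,75,(652,156)))).items():
    for cn,c in(("w0",w0),("w1",w1),("top",t)):
        a=args[1]; px=proj(c,np.array([[a[3][0],a[3][1],a[2]/2]])/1e3)[0]
        if not(5<px[0]<507 and 5<px[1]<300): continue
        try: print(nm,cn,px.round(),*fit(c,args[0],px,*a))
        except Exception as e: print(nm,cn,"fail",e)
for c in (w0,w1):
    P,_=cloud(c); print([np.median(P[y:y+9,x:x+9,2]).round(4) for x,y in((245,180),(420,60),(300,250))])
E
```

```text
red_lid w0 [219. 149.] [430.07 119.42  28.51] 0.05
red_lid top [216. 206.] [429.6  118.73  30.16] 0.0733
blue_lid w0 [228. 299.] [ 432.69 -221.98   10.84] 0.0938
blue_lid w1 [233. 175.] [ 432.32 -219.93   11.61] 0.0507
blue_lid top [338. 214.] [ 431.24 -219.73   12.05] 0.075
red_can w0 [314. 272.] [ 606.17 -130.54   -2.51] 0.2009
red_can w1 [337. 127.] [ 605.96 -128.16   -5.9 ] 0.0409
red_can top [309. 146.] [ 605.9  -128.29   -7.98] 0.0654
blue_can w0 [349. 131.] [654.64 154.69  18.35] 0.2976
blue_can top [210. 125.] [656.91 157.17  16.48] 0.4283
[np.float64(0.004), np.float64(-0.0004), np.float64(0.0204)]
[np.float64(0.0172), np.float64(-0.0004), np.float64(0.0292)]
```

```bash
python3 - <<'E'
from h import *
for nm in("w0","top0"):
    c=dict(np.load(nm+".npz")); P,_=cloud(c)
    px=proj(c,np.array([[.652,.156,.04]]))[0].astype(int)
    H=cv2.cvtColor(c["color"],cv2.COLOR_BGR2HSV); x,y=px; print(px)
    for d in range(-40,44,4): print(d,H[y,min(x+d,511)].tolist(),H[y+d,x].tolist(), end=";")
    q=(abs(P[...,2]-.0755)<.004)&(np.hypot(P[...,0]-.652,P[...,1]-.156)<.09); print(q.sum(),np.round(rect(P[q][:,:2]),1))
c=dict(np.load("w0.npz")); cv2.imwrite("pics/crop1.png",np.hstack([cv2.resize(c["color"][80:190,a:a+140],None,fx=2.8,fy=2.8,interpolation=cv2.INTER_CUBIC) for a in(150,290)]))
E
```

```text
[349 130]
-40 [108, 25, 176] [105, 25, 184];-36 [105, 29, 178] [107, 27, 178];-32 [106, 24, 177] [108, 110, 97];-28 [108, 28, 183] [109, 134, 120];-24 [104, 30, 179] [109, 158, 161];-20 [106, 118, 95] [109, 161, 168];-16 [108, 114, 101] [109, 169, 163];-12 [107, 150, 139] [109, 169, 163];-8 [108, 165, 167] [109, 165, 164];-4 [108, 173, 161] [108, 171, 166];0 [109, 163, 166] [109, 163, 166];4 [109, 164, 162] [108, 171, 163];8 [108, 168, 162] [108, 170, 162];12 [109, 122, 98] [109, 164, 163];16 [108, 133, 92] [108, 169, 164];20 [108, 122, 92] [108, 164, 165];24 [107, 118, 95] [107, 108, 85];28 [109, 140, 159] [107, 108, 87];32 [108, 26, 174] [107, 106, 89];36 [105, 24, 172] [108, 146, 162];40 [107, 30, 172] [107, 30, 180];679 [654.5 156.3  62.7 100.5  18.1]
[209 125]
-40 [97, 16, 141] [93, 17, 135];-36 [97, 17, 138] [97, 17, 139];-32 [93, 17, 136] [94, 15, 133];-28 [99, 18, 138] [96, 18, 139];-24 [96, 19, 137] [93, 17, 135];-20 [93, 17, 138] [94, 15, 134];-16 [106, 130, 86] [104, 42, 129];-12 [108, 159, 127] [106, 114, 74];-8 [108, 160, 124] [105, 117, 74];-4 [108, 159, 125] [107, 160, 124];0 [108, 160, 126] [108, 160, 126];4 [108, 160, 123] [108, 158, 123];8 [108, 158, 124] [106, 116, 75];12 [108, 160, 123] [106, 116, 75];16 [108, 146, 108] [93, 17, 139];20 [97, 17, 132] [94, 15, 136];24 [93, 17, 137] [94, 15, 135];28 [97, 17, 139] [97, 17, 138];32 [98, 15, 138] [93, 17, 138];36 [93, 17, 137] [98, 15, 137];40 [94, 15, 134] [97, 16, 140];183 [651.6 157.3  63.2  99.6  18.3]
```

View pics/crop1.png

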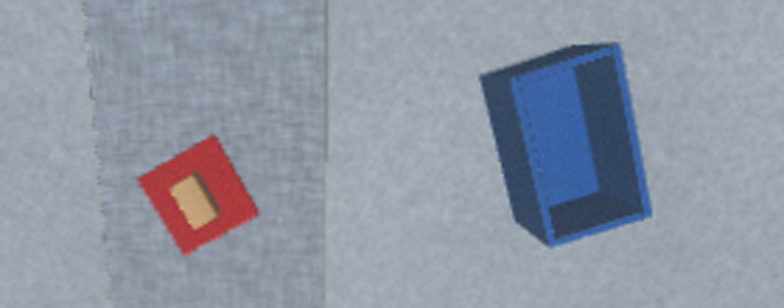

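The crop shows the red lid at (198,195), with its knob's long axis at about y rotated 28°, and the blue canister's rim cleanly outlined around (565,145). The saturation threshold was cutting off the shaded walls, so I'll refit with a lower one.

```bash
sed -i 's/(s>130)&(v>30)/(s>75)\&(v>20)/' h.py; python3 - <<'E'
from h import *
w0,w1,t=[dict(np.load(f"{k}.npz")) for k in("w0","w1","top0")]
for nm,cn,c,col,a in [("rl","w0",w0,"red",((58,58),12,18,(430,119,29))),("rl","top",t,"red",((58,58),12,18,(430,119,29))),("bl","w1",w1,"blue",((58,96),12,18,(432,-220,11))),("bl","top",t,"blue",((58,96),12,18,(432,-220,11))),
 ("rc","w1",w1,"red",((62,62),0,75,(606,-128,-6))),("rc","top",t,"red",((62,62),0,75,(606,-128,-6))),("bc","w0",w0,"blue",((62,100),0,75,(654,156,18))),("bc","top",t,"blue",((62,100),0,75,(654,156,18)))]:
    px=proj(c,np.array([[a[3][0],a[3][1],a[2]/2]])/1e3)[0]
    print(nm,cn,*fit(c,col,px,*a))
P,_=cloud(w1); q=(abs(P[...,2]-.0755)<.004)&(np.hypot(P[...,0]-.606,P[...,1]+.128)<.06); print(np.round(rect(P[q][:,:2]),1))
E
```

```text
rl w0 [430.07 118.94  28.25] 0.0273
rl top [428.8  119.18  29.84] 0.0574
bl w1 [ 432.13 -219.8    11.58] 0.0254
bl top [ 431.14 -220.47   11.73] 0.0389
rc w1 [ 605.99 -127.9    -6.95] 0.021
rc top [ 605.67 -128.54   -5.76] 0.0405
bc w0 [654.16 156.2   18.41] 0.0191
bc top [653.88 156.52  18.67] 0.0297
[ 606.4 -127.7   62.9   62.8   84.1]
```

```bash
cat >> h.py <<'E'
def lid(bot,telemetry,lidp,can,open_=.045):
    lx,ly,la=lidp; cx,cy,ca=can; log=lambda s:print(s,telemetry.current_tool_pos().round(4),round(telemetry.current_finger_gap(),4),telemetry.current_ft_force().round(2),telemetry.current_time().__round__(2))
    bot.set_gripper(open_,40)
    bot.movep([lx/1e3,ly/1e3,.10],down(la)); bot.move_l([lx/1e3,ly/1e3,.028],.08)
    bot.set_gripper(0,40); log("grip"); z0=telemetry.current_tool_pos()[2]
    bot.move_l([lx/1e3,ly/1e3,.16],.15); log("lift")
    bot.movep([cx/1e3,cy/1e3,.16],down(ca)); bot.move_l([cx/1e3,cy/1e3,z0+.075],.1); bot.dwell(.2); log("above")
    hit=bot.move_l([cx/1e3,cy/1e3,z0+.0632],.02,f_stop=5); log(f"down hit={hit}")
    print("height above seat mm",round((telemetry.current_tool_pos()[2]-z0-.063)*1e3,2))
E
python3 - <<'E'
from h import *
from bench import bot,kin,camera,telemetry
lid(bot,telemetry,(430,118.9,28.3),(606,-127.9,-6.9))
E
```

```text
grip [0.4305 0.119  0.0288] 0.0173 [ 0.88 -0.81  3.51] 6.89
lift [0.4295 0.1188 0.1586] 0.0175 [-0.14  0.63 -1.82] 7.92
above [ 0.6065 -0.128   0.1049] 0.0171 [-0.25  0.   -0.39] 9.99
down hit=True [ 0.6058 -0.1278  0.0918] 0.0171 [0.79 0.39 4.57] 10.57
height above seat mm 0.02
```

Seated at full depth. Now I'll release it, look at it, and then do the blue lid.

```bash
python3 - <<'E'
from h import *
from bench import bot,kin,camera,telemetry
p=telemetry.current_tool_pos()
bot.set_gripper(.04); bot.move_l([.606,-.1279,.2],.15)
lid(bot,telemetry,(432.1,-219.8,11.6),(654.2,156.2,18.4))
E
```

```text
grip [ 0.4326 -0.2201  0.0288] 0.0168 [ 1.05 -0.11  3.61] 14.3
lift [ 0.4316 -0.2195  0.1585] 0.0172 [ 0.5   0.78 -1.47] 15.33
above [0.6547 0.1563 0.1051] 0.0171 [-0.33 -0.33 -0.77] 17.85
down hit=True [0.654  0.1562 0.0918] 0.0172 [1.03 0.08 4.44] 18.43
height above seat mm 0.05
```

```bash
python3 - <<'E'
from h import *
from bench import bot,kin,camera,telemetry
bot.set_gripper(.04); bot.move_l([.6542,.1562,.2],.15)
for i,(x,y,z) in enumerate([(.56,.13,.36),(.56,-.12,.36)]):
    bot.movep([x,y,z],down(0)); bot.dwell(.2); c=camera("wrist"); np.savez(f"v{i}.npz",**c)
    P,_=cloud(c)
    for nm,col,(gx,gy,ga),d in(("rc","red",(606,-128,-6.5),(62,62)),("bc","blue",(654,156,18.4),(62,100))):
        px=proj(c,np.array([[gx,gy,40]])/1e3)[0]
        if not(20<px[0]<490 and 20<px[1]<250): continue
        print(nm,i,*fit(c,col,px,d,0,75,(gx,gy,ga)))
        q=(P[...,2]>.06)&(P[...,2]<.09)&(np.hypot(P[...,0]-gx/1e3,P[...,1]-gy/1e3)<.05)
        A=np.c_[P[q][:,:2],np.ones(q.sum())]; s=np.linalg.lstsq(A,P[q][:,2],rcond=None)[0]; print("  top slopes",s[:2].round(3),"median z",np.median(P[q][:,2]).round(4))
a,b=[np.load(f"v{i}.npz")["color"] for i in(0,1)]
cv2.imwrite("pics/v.png",cv2.resize(np.hstack([a,b]),None,fx=.78,fy=.78,interpolation=cv2.INTER_AREA))
print(telemetry.current_time())
E
```

```text
bc 0 [654.57 156.22  18.45] 0.0194
  top slopes [0.015 0.003] median z 0.0805
rc 1 [ 606.37 -128.01   -5.93] 0.0256
  top slopes [ 0.003 -0.043] median z 0.0804
21.9167
```

View pics/v.png

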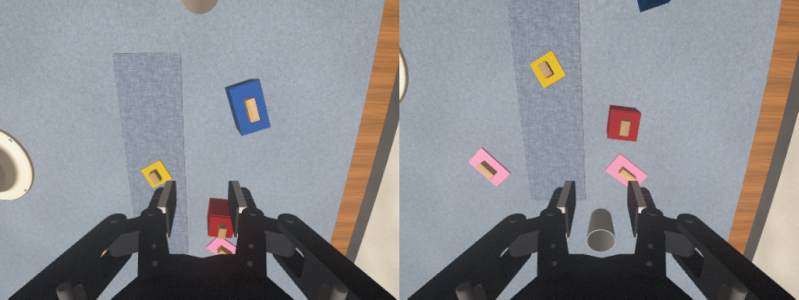

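Both lids are on and level: the plate tops measure about 80.5 mm, and they look centred, blue at (248,106) in the left panel and red at (623,123) in the right. The blue canister hasn't moved. Next I'll carry the closed red canister to blue's -y end.

```bash
python3 - <<'E'
from h import *
from bench import bot,kin,camera,telemetry
log=lambda s:print(s,telemetry.current_tool_pos().round(4),round(telemetry.current_finger_gap(),4),telemetry.current_ft_force().round(2),round(telemetry.current_time(),2))
B=np.array([.6544,.1562]); th=18.43; ey=np.array([-np.sin(np.radians(th)),np.cos(np.radians(th))])
at=lambda gap,z:[*(B-ey*(.081+gap)),z]
bot.set_gripper(.085,30)
bot.movep([.6062,-.128,.16],down(-6.4)); bot.move_l([.6062,-.128,.046],.1,f_stop=15); log("at")
bot.set_gripper(0,30); log("grip")
z=telemetry.current_tool_pos()[2]
p=telemetry.current_tool_pos(); bot.move_l([p[0],p[1],z+.03],.1); log("lift")
bot.move_l(at(.02,z+.03),.12,attitude=down(th)); bot.move_l(at(.02,z+.0008),.05); bot.dwell(.4); log("low")
hit=bot.move_l(at(-.004,z+.0008),.012,f_stop=1.5); log(f"hit={hit}")
print("gap by fk",-(ey@(telemetry.current_tool_pos()[:2]-B))-.081)
E
```

```text
at [ 0.6068 -0.1282  0.0471] 0.0852 [ 0.26  0.58 -0.36] 24.56
grip [ 0.6068 -0.1282  0.0469] 0.062 [ 0.4  -0.21  3.17] 24.9
lift [ 0.6069 -0.1282  0.0772] 0.0618 [-0.53 -0.27 -2.51] 25.36
low [0.6864 0.0604 0.0478] 0.0616 [ 0.04 -0.69 -3.39] 28.35
hit=True [0.6797 0.0793 0.0469] 0.0619 [ 0.08 -0.04 -0.42] 29.84
gap by fk -2.7808116579042252e-05
```

```bash
cat > look.py <<'E'
from h import *
import sys
from bench import bot,kin,camera,telemetry
p=telemetry.current_tool_pos(); bot.set_gripper(.085)
bot.move_l([p[0],p[1],.17],.15); bot.movep([.63,.16,.34],down(0)); bot.dwell(.2)
c=camera("wrist"); k=sys.argv[1]; np.savez(k+".npz",**c)
r=fit(c,"red",proj(c,np.array([[.68,.079,.04]]))[0],(62,62),0,75,(680,79,18.4)); b=fit(c,"blue",proj(c,np.array([[.654,.156,.04]]))[0],(62,100),0,75,(654,156,18.4))
print(r,b); d=Ro.from_euler("z",-b[0][2],degrees=True).apply([*(r[0]-b[0])[:2],0]); print("red in blue frame",d,"dyaw",r[0][2]-b[0][2],telemetry.current_time())
q=proj(c,np.array([[.667,.118,.08]]))[0].astype(int); y0,x0=max(q[1]-100,0),max(q[0]-100,0)
cv2.imwrite(f"pics/{k}.png",cv2.resize(c["color"][y0:y0+190,x0:x0+200],None,fx=3,fy=3,interpolation=cv2.INTER_CUBIC))
E
python3 look.py f0
```

```text
(array([680.28,  75.99,  18.9 ]), np.float64(0.3417)) (array([654.07, 157.01,  18.47]), np.float64(0.0216))
red in blue frame [ -0.80787585 -85.15017226   0.        ] dyaw 0.4299999999999997 32.2417
```

View pics/f0.png

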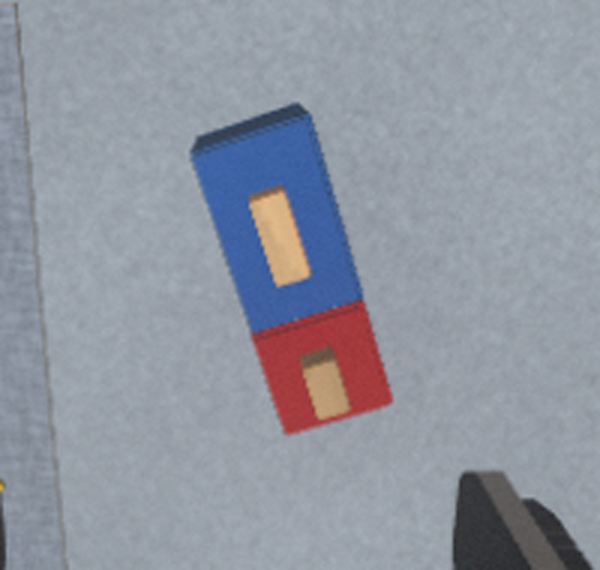

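The picture shows red, around (322,370), against blue's lower end, with the seam from (255,332) to (362,302). The fronts (left edges) look in line. The red fit isn't valid here because blue hides part of it, so I'll look straight down the seam.

```bash
cat > seam.py <<'E'
from h import *
import sys
from bench import bot,kin,camera,telemetry
bot.movep([.667,.035,.22],down(0)); bot.dwell(.2); k=sys.argv[1]
c=camera("wrist"); np.savez(k+".npz",**c); C=c["T"][:3,3]; print("cam",C.round(3))
# resample the rim plane z=75 mm into blue's frame, 4 px/mm: right = blue +x, up = blue +y
B=np.array([.6544,.1562]); R=Ro.from_euler("z",18.43,degrees=True).as_matrix()
v,u=np.mgrid[70:-125:-.25,-50:50:.25]; X=np.stack([u,v,0*u],-1).reshape(-1,3)/1e3@R.T+[*B,.075]
m=proj(c,X).reshape(*u.shape,2).astype(np.float32); im=cv2.remap(c["color"],m[...,0],m[...,1],cv2.INTER_CUBIC)
cv2.imwrite(f"pics/{k}_rect.png",im); s=im[380:580]; cv2.imwrite(f"pics/{k}.png",cv2.resize(s,None,fx=2,fy=2))
h=cv2.cvtColor(im,cv2.COLOR_BGR2HSV).astype(int); obj=h[...,1]>75
for mm in range(60,-120,-10):
    r=np.where(obj[int((70-mm)*4)])[0]
    if len(r): print(mm,u[0,r.min()],u[0,r.max()],end=" | ")
print()
for x in(-27,-15,15,27): print("x",x,[im[int((70-mm)*4),int((x+50)*4)].tolist() for mm in np.arange(-46,-55,-.5)])
E
python3 seam.py s0
```

```text
cam [0.666 0.118 0.357]
50 -23.5 17.0 | 40 -30.5 30.75 | 30 -30.5 30.75 | 20 -30.75 30.75 | 10 -30.5 30.75 | 0 -30.5 30.5 | -10 -30.5 30.75 | -20 -30.5 30.75 | -30 -30.5 30.5 | -40 -30.5 30.75 | -50 -30.5 29.5 | -60 -31.5 30.0 | -70 -31.5 29.75 | -80 -31.25 30.0 | -90 -31.25 30.0 | -100 -31.25 30.0 | -110 -31.25 29.75 | 
x -27 [[165, 96, 64], [150, 92, 63], [127, 85, 59], [125, 84, 56], [141, 88, 56], [139, 87, 60], [114, 78, 65], [80, 63, 86], [62, 53, 111], [54, 49, 128], [54, 47, 116], [54, 46, 111], [53, 46, 134], [55, 49, 162], [59, 53, 168], [61, 54, 164], [60, 53, 163], [58, 52, 161]]
x -15 [[161, 92, 56], [151, 92, 60], [144, 93, 64], [150, 92, 62], [157, 92, 60], [155, 93, 55], [134, 86, 58], [94, 68, 99], [63, 54, 153], [50, 48, 174], [56, 51, 147], [55, 50, 138], [51, 50, 156], [51, 49, 168], [55, 49, 164], [57, 49, 161], [55, 47, 161], [53, 46, 161]]
x 15 [[156, 93, 59], [144, 91, 60], [134, 86, 58], [137, 84, 58], [147, 88, 58], [147, 90, 57], [122, 79, 62], [87, 63, 82], [62, 51, 127], [57, 47, 161], [50, 43, 161], [47, 42, 138], [48, 43, 137], [51, 46, 155], [53, 48, 166], [56, 51, 167], [58, 52, 166], [54, 50, 164]]
x 27 [[156, 93, 63], [148, 94, 62], [145, 92, 59], [148, 91, 56], [156, 96, 56], [154, 96, 61], [125, 81, 62], [90, 62, 79], [68, 53, 121], [58, 50, 156], [53, 50, 158], [56, 53, 147], [57, 53, 153], [59, 53, 159], [56, 50, 162], [52, 47, 164], [52, 48, 163], [54, 51, 156]]
```

View pics/s0.png

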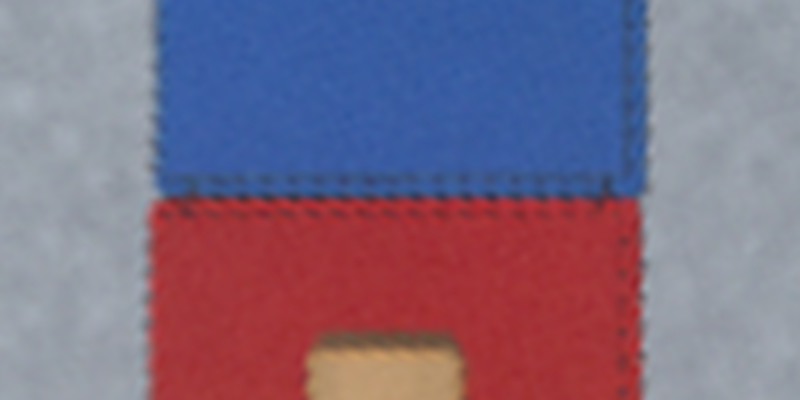

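Seen from straight above, blue's front edge is at x = -30.5 and red's at -31.3. The seam goes directly from blue to red with no counter showing. So the gap is essentially zero, but red sits about 0.8 mm proud at the front. I have time for a small, bounded regrasp: shift red back 0.8 mm and nudge it at most 0.6 mm towards blue.

```bash
python3 - <<'E'
from h import *
from bench import bot,kin,camera,telemetry
log=lambda s:print(s,telemetry.current_tool_pos().round(4),round(telemetry.current_finger_gap(),4),telemetry.current_ft_force().round(2),round(telemetry.current_time(),2))
t=np.radians(18.43); ex=np.array([np.cos(t),np.sin(t)]); ey=np.array([-ex[1],ex[0]])
p=np.array([.6797,.0793])+.0008*ex
bot.set_gripper(.085,20); bot.movep([*p,.16],down(18.43)); bot.move_l([*p,.047],.1,f_stop=15); bot.dwell(.2); log("at")
q=telemetry.current_tool_pos(); print("err mm in blue x,y",(q[:2]-p)@ex*1e3,(q[:2]-p)@ey*1e3)
bot.set_gripper(0,20); log("grip")
hit=bot.move_l([*(p+.0006*ey),.047],.005,f_stop=2); log(f"push {hit}")
bot.set_gripper(.085); bot.move_l([*p,.17],.15)
E
python3 seam.py s1
```

```text
at [0.6808 0.0796 0.0478] 0.0849 [-0.54  0.23 -0.44] 35.33
err mm in blue x,y 0.3228142738845999 -0.0996125426226644
grip [0.6805 0.0795 0.0473] 0.0618 [-0.29 -0.46  1.46] 35.67
push True [0.6805 0.0795 0.0473] 0.0617 [ 1.2  -0.82  3.39] 35.88
cam [0.667 0.117 0.352]
50 -29.25 9.25 | 40 -30.5 30.75 | 30 -30.75 30.75 | 20 -30.5 30.75 | 10 -30.75 30.75 | 0 -30.5 30.75 | -10 -30.5 30.75 | -20 -30.5 30.75 | -30 -30.5 30.75 | -40 -30.5 30.75 | -50 -29.5 29.75 | -60 -30.5 30.5 | -70 -30.5 30.5 | -80 -30.5 30.75 | -90 -30.5 30.75 | -100 -30.75 30.75 | -110 -30.5 30.5 | 
x -27 [[164, 97, 62], [156, 97, 62], [135, 90, 61], [112, 78, 59], [106, 74, 58], [123, 83, 59], [115, 79, 66], [78, 60, 69], [48, 44, 93], [49, 46, 130], [57, 51, 155], [58, 50, 148], [56, 49, 148], [56, 51, 158], [59, 54, 162], [60, 54, 164], [61, 53, 164], [61, 53, 164]]
x -15 [[161, 94, 63], [148, 93, 64], [137, 88, 63], [136, 83, 58], [146, 87, 57], [150, 92, 59], [119, 78, 58], [76, 55, 58], [48, 43, 100], [54, 49, 154], [56, 51, 166], [54, 49, 139], [53, 49, 134], [55, 50, 154], [56, 50, 166], [56, 50, 163], [55, 50, 161], [57, 52, 164]]
x 15 [[157, 94, 60], [146, 89, 62], [128, 78, 57], [122, 73, 53], [136, 82, 55], [141, 87, 60], [118, 76, 53], [84, 60, 62], [62, 50, 112], [53, 46, 160], [50, 45, 158], [52, 47, 143], [52, 48, 151], [52, 48, 163], [53, 49, 167], [57, 51, 167], [57, 51, 167], [56, 50, 165]]
x 27 [[151, 91, 60], [140, 88, 60], [140, 87, 59], [145, 89, 59], [151, 92, 58], [144, 90, 61], [121, 79, 58], [87, 62, 71], [63, 50, 109], [51, 45, 147], [52, 47, 152], [56, 50, 150], [54, 50, 157], [54, 50, 165], [55, 50, 166], [56, 51, 165], [55, 49, 164], [54, 49, 164]]
```

View pics/s1_rect.png

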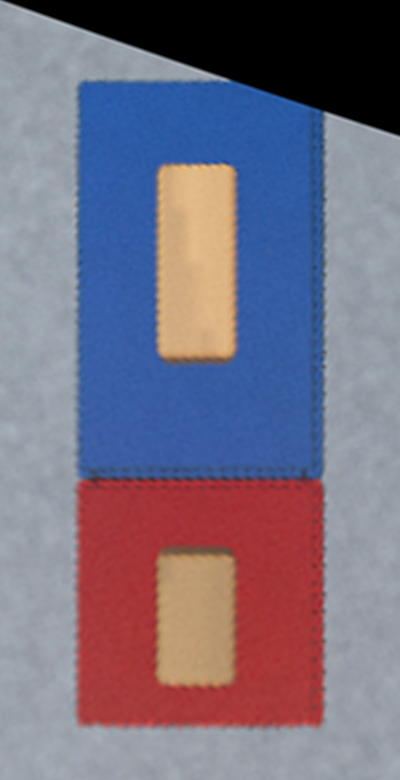

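The fronts are now in line to within 0.1 mm, with left edges at -30.5 for both. The seam at y ≈ 480 is slightly darker, which suggests a hairline of about 0.3 mm, because the nudge stopped on the transient before it moved. I'll repeat it, this time settling first.

```bash
python3 - <<'E'
from h import *
from bench import bot,kin,camera,telemetry
log=lambda s:print(s,telemetry.current_tool_pos().round(5),round(telemetry.current_finger_gap(),4),telemetry.current_ft_force().round(2),round(telemetry.current_time(),2))
t=np.radians(18.43); ex=np.array([np.cos(t),np.sin(t)]); ey=np.array([-ex[1],ex[0]])
p=np.array([.6797,.0793])+.0008*ex
bot.set_gripper(.085,20); bot.movep([*p,.16],down(18.43)); bot.move_l([*p,.047],.1,f_stop=15); bot.dwell(.3)
bot.set_gripper(0,20); bot.dwell(.4); log("grip"); q=telemetry.current_tool_pos()
hit=bot.move_l([*(q[:2]+.0010*ey),q[2]],.004,f_stop=3.5); bot.dwell(.2); log(f"push {hit}")
r=telemetry.current_tool_pos(); print("moved",(r-q)[:2]@ey*1e3,(r-q)[:2]@ex*1e3, "f along ey",telemetry.current_ft_force()[:2]@ey)
bot.set_gripper(.085); bot.move_l([*p,.17],.15)
E
python3 seam.py s2
```

```text
grip [0.68051 0.07957 0.04716] 0.0617 [-0.21  0.87  0.96] 40.79
push True [0.68043 0.07981 0.04713] 0.0616 [ 0.39 -0.68  5.49] 41.3
moved 0.254882582749175 -0.002920509318790734 f along ey -0.76989217158672
cam [0.667 0.117 0.352]
50 -29.25 9.25 | 40 -30.5 30.75 | 30 -30.75 30.75 | 20 -30.5 30.75 | 10 -30.5 30.75 | 0 -30.5 30.75 | -10 -30.75 30.75 | -20 -30.5 30.75 | -30 -30.5 30.75 | -40 -30.5 30.75 | -50 -29.75 30.0 | -60 -30.5 30.75 | -70 -30.5 30.5 | -80 -30.5 30.75 | -90 -30.75 30.5 | -100 -30.75 30.75 | -110 -30.5 30.5 | 
x -27 [[160, 92, 59], [150, 92, 59], [135, 87, 59], [122, 80, 58], [117, 78, 59], [125, 82, 59], [112, 76, 67], [80, 61, 74], [53, 48, 98], [52, 46, 127], [54, 47, 148], [54, 48, 151], [55, 50, 159], [57, 52, 165], [58, 54, 163], [59, 55, 164], [59, 55, 164], [59, 53, 164]]
x -15 [[158, 92, 58], [148, 92, 60], [137, 88, 61], [136, 85, 60], [145, 88, 60], [149, 92, 58], [117, 77, 58], [77, 56, 68], [49, 43, 115], [52, 48, 162], [53, 49, 172], [53, 50, 154], [54, 50, 152], [56, 50, 160], [59, 51, 163], [59, 50, 163], [57, 50, 162], [56, 50, 162]]
x 15 [[156, 93, 59], [144, 89, 61], [126, 81, 59], [122, 77, 58], [136, 83, 58], [140, 87, 60], [117, 76, 52], [83, 59, 63], [64, 51, 116], [57, 50, 163], [51, 46, 156], [49, 44, 136], [48, 45, 145], [51, 48, 163], [55, 50, 166], [56, 51, 165], [55, 51, 165], [55, 51, 166]]
x 27 [[150, 90, 59], [140, 89, 61], [141, 91, 65], [147, 92, 66], [152, 91, 59], [143, 85, 58], [118, 74, 62], [85, 60, 80], [65, 52, 116], [54, 47, 146], [51, 46, 142], [54, 47, 137], [55, 49, 148], [54, 49, 158], [54, 49, 160], [56, 50, 162], [57, 51, 164], [58, 53, 166]]
```

```bash
python3 - <<'E'
from h import *
from bench import bot,telemetry
c=dict(np.load("s2.npz")); P,_=cloud(c)
for nm,g in(("red",(.680,.0797)),("blue",(.6544,.1562))):
    d=np.hypot(P[...,0]-g[0],P[...,1]-g[1]); q=(d<.028)&(abs(P[...,2]-.081)<.008)
    A=np.c_[P[q][:,:2]-g,np.ones(q.sum())]; print(nm,q.sum(),np.linalg.lstsq(A,P[q][:,2],rcond=None)[0].round(4))
print(telemetry.current_time()); bot.finish_job()
E
```

```text
red 1768 [-0.0003 -0.0007  0.0807]
blue 1923 [ 0.0013 -0.0048  0.0807]
43.2667
the job is handed in; nothing more can be done
```

The job is handed in at about 43 s. Both canisters are closed with their own lids, and the closed red canister stands against the blue one's -y end. I did it in the order asked: red lid, blue lid, then the red canister.

- **Lids:** both plates measure 80.7 mm above the counter (nominal 81) and are level to within 0.3°.
- **Fronts:** red first sat 0.8 mm proud. After a regrasp, the front edges are in line to within about 0.1 mm and the canisters are parallel.
- **Gap:** no counter shows at the seam. It still reads slightly dark, so a hairline of up to about 0.2 mm can't be ruled out. The first nudge towards blue stopped before it moved. The second moved red 0.25 mm but also stopped on vertical force, so force sensing never clearly confirmed contact.
- **Blue canister:** it stayed within the measuring error of about 0.5 mm. One off-axis fit read 0.9 mm different, but the straight-down views showed no shift.
- **Everything else:** I never reached for the yellow lid, tumbler, mug or pink look-alikes, but I didn't measure them again at the end.

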